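Tighten the strap clamp's nut with the break-over torque wrench

TASK

Tighten the nut of the strap clamp with the torque wrench: set the wrench's ring right down over the nut, pressing only lightly, and turn it clockwise (seen from above) until the wrench breaks over, stopping there without driving the handle on to the end of its kink. Then ease off, take the wrench off without loosening the nut, and lay it down flat on the open bench, clear of the clamp, leaving everything else where it stands.

Things in the scene. Friction and masses are not known exactly. Their poses are not given: they have to be found in the camera images.
- wrench: loose steel break-over torque wrench, 270 mm long, 0.4 kg. Origin: under the middle of its handle tube, on the underside; +x along the handle to the ring, z up. The tube is 22 across, its axis 18 above the underside, bare from x = -40 to 45: take it there from above, across y. Behind: black sleeve and 36 mm knob (to x = -118); ahead: a 28 wide fork (x = 46 to 93) with the upright pin of the head
- pin (a point): the break-over pin on the wrench, on the underside, 80 mm ahead of the wrench's origin; axes as the handle's. The head with the ring turns on this pin
- ring (a point): centre of the ring's underside, 45 mm from the pin and 125 mm from the wrench's origin when straight. The ring is 24 high, open right through, 50 across its outside flats; its hexagonal opening is 37.8 across flats, with corners on this point's x axis (pointing away from the handle) and every 60 degrees on. z up
- wrench_head (a joint): break-over hinge at the pin, rad. 0 = straight, held stiffly by a sprung detent. Turned clockwise, it gives way at about 0.75 N m at the pin (some 9 N pushed across the handle at its origin, less if gripped), the resistance then falls to about half and the value grows to a hard stop at 0.17. From 0.05 it has broken over; above 0.14 it was driven too far. Unloaded, it springs back to 0
- nut (a joint): the nut's turn on the stud, rad; grows as it is turned clockwise seen from above. It starts 0.2 to 0.5 rad short of 0, against a light drag (0.2 N m). At 0 it bears on the washer but is not yet tight: nut and stud then turn on together, this value staying at 0, against 0.35 N m, by 0 to 0.4 rad (not to be seen beforehand) until hard tight
- nut_seat (a point): centre of the nut's underside on the washer, 74 mm above the bench; z up; turns with the nut. A ring that is fully home rests on the washer here. Plain steel hex nut, 36 across flats, 24 high, its top 6 taper in by 3, corners on this point's x axis and every 60 degrees on; the stud ends 4 above it. The ring has 0.9 mm of clearance a side and turns about 0.1 rad either way before it bears on the nut
- clamp: strap clamp, fixed to the bench. Origin: centre of the underside of its aluminium base, 100x170x16 mm, long along its y. On it a turned steel cup with a red band and a dark heel block; across both a steel strap 46x150 (along y), top at 70; in its middle a washer (58 across, 4 thick), stud and nut. It carries the nut
- carton: small brown card box, 90x68x58, on the side of the bench where the wrench is not (mm); a bystander, origin at the centre of its underside
- mouse: dark computer mouse, 99x56x41, between the robot and the clamp (mm); a bystander, origin at the centre of its underside
- fuses: pale small card box lying flat, 55x85x32 (mm); a bystander, origin at the centre of its underside
- terminal: green terminal block, 16x60x18 (mm); a bystander, origin at the centre of its underside
- oiler: small oil bottle with a red spout, 42 across, 126 high (mm); a bystander, origin at the centre of its underside

How it is judged:
By the outcome, as a careful person would: the job done as asked, in the order asked, and still so for the second after the job is handed in, with the robot touching nothing.
It also fails if it takes over 67 s, if anything falls off the work surface, if the arm or the gripper's body presses on something with over 40 N, if the wrist force passes 120 N, or if a joint passes its speed limit or range.

ROBOT

A 7-joint arm with a two-finger parallel gripper is mounted at the origin on a cart in front of the work surface, level with it; the furniture and walls round the work are solid. World frame = base frame: x ahead of the robot, y to its left, z up, the work surface at z = 0. Lengths are in mm, angles in rad, forces in N, time in s.
With the tool pointing down it reaches from about 400 to 850 mm from the base axis. Payload 10.4 kg.
Tool frame: the origin (TCP) lies on the front face of the gripper's body, between the roots of the fingers; the fingertips stand 73 mm ahead of it and the grasp point (between the pads) lies 54 mm ahead of it; z points along the fingers, y is the direction in which the jaws open and shut (so a half turn about z gives the same grasp; the last joint's range is limited). The gripper opens to 85 mm and grips with 20 to 120 N. Pads are 22 mm wide; open, the fingers measure 114 mm over their backs; the gripper's body (76 mm by 85 mm) begins 54 mm behind the grasp point. The pads swing forward as they close: fully open they stand 13 mm farther back than shut.
Start: joints at [-1.19, 0.332, -0.065, 1.46, 0.022, 1.35, -0.088], TCP at [245.56, 574.755, 303.938] pointing down, gripper open.
Joint ranges: [-2.6, 2.6], [-0.5, 2.12], [-1.47, 1.34], [0.16, 2.42], [-1.27, 4.41], [0.06, 2.06], [-2.6, 2.6]. Speed limits (rad/s): [2.22, 2.22, 2.79, 2.79, 3.14, 3.14, 3.14].

INTERFACE

Orientations are given as a rotation vector (axis times angle).
In Python, from station import r gives the robot as it stands.
- The arm moves only by the tool carry_out, never from a script. Its argument "moves" is one flat list of numbers, 7 for each row, row after row: the turn, a rotation vector about the tool's x, y, z in degrees, then the shift along the tool's x, y, z in mm, then the finger opening in mm, from 0 to 85.4. A call has exactly 8 rows; each row is the pose to reach, as a shift and turn from the pose commanded when the call began, along the tool's axes at that moment; what a row does not reach only later rows make up. A row lasts 1/8 s, in which the tool goes at most 62.5 mm and 10.7 degrees, less where a joint would pass 70% of its speed; a pose out of reach is approached as far as the arm can. A call with a gripper value outside its range is refused whole. The fingers move at their own pace and stop on an object; "newtons" is the grip in N (left out, the last holds). Time passes only in rows, so rows that repeat a pose let the fingers close, or fill a call up. It gives the time, the measured TCP pose, the force and the opening at its end, in the units of the state.
- r.read_state(): the state, without advancing time (a new reading comes with each control period).
- r.read_camera(name): name is "side" or "top" or "wrist"; returns (picture, depth): 480x640x3 uint8, blue, green, red; 480x640 float32, mm along the optical axis (not along the pixel's ray), 0 where there is no reading.
- r.camera_params(name): a dict with "fx", "fy", "cx", "cy" (pixels), "k1" (the pictures are not rectified: a ray, as slopes to the right and down, at radius r is drawn at 1 + k1 r^2 times it, then the intrinsics apply), "world_from_camera" (4x4, takes a point from camera to world coordinates); the wrist camera has in their place "T_tool_cam" (4x4, takes a point from camera to tool coordinates, whose origin is the TCP and whose axes are the flange's). Camera axes: x right, y down, z forward; pixel columns grow to the right and rows downward; lengths in mm; the calibration is good to about 2 mm. A picture is of the moment at which its call begins: read the wrist's pose just before it. camera_params takes no time and is no camera call.
- r.sign_off(): hands the job in, once; it reports no verdict.
The state is a dict: "clock": time; "joints": joint angles; "dq": joint speeds; "effort": joint torques, N m; "tcp_pos": TCP position; "tool_rot": TCP orientation; "force": force on the tool from outside, world axes, zero at the start; "torque": the same for the moment, N m; "opening": finger opening in mm.
Only numpy, scipy, OpenCV 4.12 (cv2) and the standard library are available. Lean on these libraries where they do the work, as an engineer would, in place of code of your own. Each camera call takes 0.05 s, during which the arm holds its last target. There are 200 camera calls.

## Working session

There is one attempt and no reset: what is moved stays moved. The work goes in short steps, Python scripts to look and compute and a tool call to move; the robot and the scene stay as the last step left them, time stands still between calls to the robot, and variables do not carry over. Pictures are saved under pics/ and viewed, about 8 in all and at most 12, crops included, and the job is handed in when it is done.

Besides the shell and the picture viewer there is one more tool, called after "Emit:" in YAML: its name, and indented under it one key for each argument. carry_out: Moves the arm, as the interface text tells. Its arguments: {"type":"object","properties":{"moves":{"type":"array","items":{"type":"number"}},"newtons":{"type":"number"}},"required":["moves"]}

```bash
mkdir -p pics; cat > h.py <<'E'
import numpy as np, cv2
from scipy.spatial.transform import Rotation as R
from station import r
def T_tool():
    s=r.read_state(); T=np.eye(4); T[:3,:3]=R.from_rotvec(s["tool_rot"]).as_matrix(); T[:3,3]=s["tcp_pos"]; return T
def snap(n):
    T=T_tool(); p=r.camera_params(n); im,d=r.read_camera(n)
    W=T@np.array(p["T_tool_cam"]) if n=="wrist" else np.array(p["world_from_camera"])
    return im,d,p,W
def rays(p,uv):
    K=np.array([[p["fx"],0,p["cx"]],[0,p["fy"],p["cy"]],[0,0,1.]])
    return cv2.undistortPoints(np.array(uv,float).reshape(-1,1,2),K,np.array([p["k1"],0,0,0.])).reshape(-1,2)
def at_depth(p,W,uv,z):
    a=rays(p,uv); z=np.broadcast_to(z,len(a))
    return (np.c_[a[:,0]*z,a[:,1]*z,z])@W[:3,:3].T+W[:3,3]
def at_height(p,W,uv,h):
    a=rays(p,uv); d=np.c_[a,np.ones(len(a))]@W[:3,:3].T; o=W[:3,3]
    return o+d*((h-o[2])/d[:,2])[:,None]
def cloud(d,p,W):
    v,u=np.mgrid[0:480,0:640]; return at_depth(p,W,np.c_[u.ravel(),v.ravel()],d.ravel()).reshape(480,640,3)
def proj(p,W,X):
    X=(np.atleast_2d(X)-W[:3,3])@W[:3,:3]; a=X[:,:2]/X[:,2:]; s=1+p["k1"]*(a**2).sum(1,keepdims=True)
    return a*s*[p["fx"],p["fy"]]+[p["cx"],p["cy"]]
E
python3 - <<'E'
from h import *
for n in("top","side"):
    im,d,p,W=snap(n); np.savez(f"{n}0.npz",im=im,d=d,W=W,**{k:p[k] for k in("fx","fy","cx","cy","k1")})
    cv2.imwrite(f"pics/{n}0.png",im); print(n,p["fx"],p["k1"],W.round(3).tolist())
print(r.read_state()); print(r.camera_params("wrist"))
E
```

```text
top 464.2907522129179 -0.10715814957150725 [[-0.017, -0.987, 0.16, 400.051], [-1.0, 0.019, 0.014, -8.467], [-0.017, -0.159, -0.987, 1182.014], [0.0, 0.0, 0.0, 1.0]]
side 605.8911394372419 0.05784891052945212 [[0.918, -0.214, 0.334, 193.114], [-0.396, -0.543, 0.741, -858.111], [0.022, -0.812, -0.583, 742.86], [0.0, 0.0, 0.0, 1.0]]
{'clock': 0.1, 'joints': array([-1.18960885,  0.3328322 , -0.06469054,  1.46083885,  0.02161193,
        1.34991096, -0.08849374]), 'dq': array([ 0.00108169, -0.00368976,  0.0009531 , -0.00021644, -0.0004986 ,
        0.00053451,  0.00037914]), 'effort': array([ 1.18900396e-03, -6.26744342e+01,  4.90801677e-02, -3.92428994e+01,
        1.64335559e-02,  6.91551453e-03,  4.91454250e-05]), 'tcp_pos': array([245.47819538, 574.51526757, 303.18954603]), 'tool_rot': array([-6.29901037e-01, -3.07760359e+00,  2.01027860e-03]), 'force': array([ 0.18242438,  0.16485635, -0.22434519]), 'torque': array([ 0.01692944, -0.06952265,  0.00112524]), 'opening': 85.25969535822104}
{'fx': 353.68033521962445, 'fy': 353.68033521962445, 'cx': 315.087539673269, 'cy': 241.5278400636434, 'k1': -0.055898093454969495, 'T_tool_cam': array([[ 3.06269141e-05, -9.54330769e-01, -2.98752042e-01,
         7.64855941e+01],
       [ 9.99999898e-01, -1.05349799e-04,  4.39044585e-04,
        -1.86598867e-01],
       [-4.50467224e-04, -2.98752025e-01,  9.54330668e-01,
        -7.03980946e+01],
       [ 0.00000000e+00,  0.00000000e+00,  0.00000000e+00,
         1.00000000e+00]])}
```

View pics/top0.png

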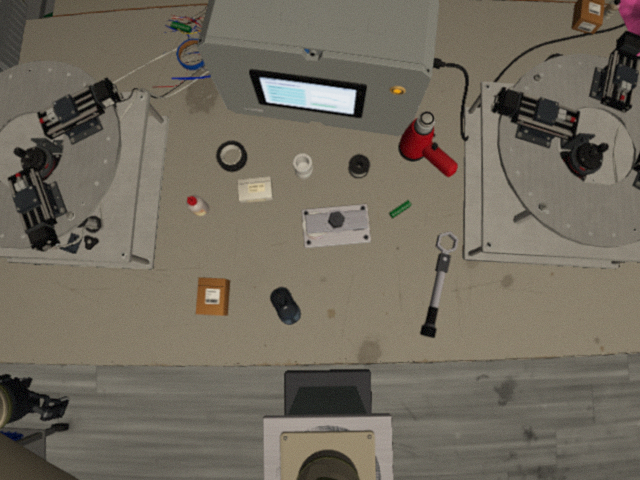

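View pics/side0.png

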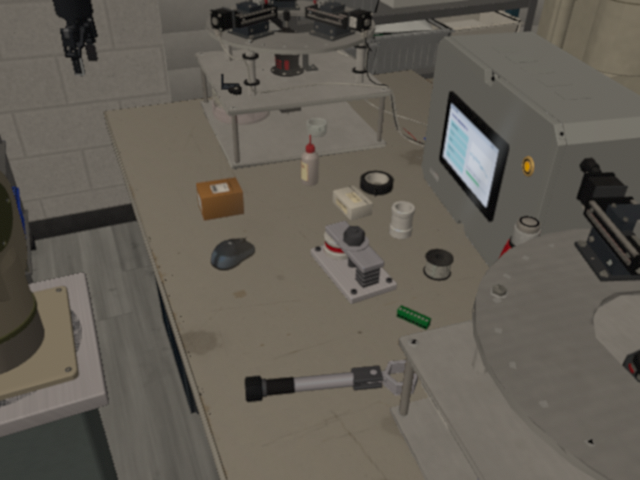

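Top view: the wrench ring is at (447,243), its knob at (429,330), the nut at (337,219), the mouse at (286,306), the carton at (212,297) and the terminal at (400,209). I'll enlarge the top view to measure.

```bash
python3 - <<'E'
from h import *
z=np.load("top0.npz"); p={k:float(z[k]) for k in("fx","fy","cx","cy","k1")}; W=z["W"]
im=z["im"]; c=cv2.resize(im[195:345,290:470],None,fx=4,fy=4,interpolation=cv2.INTER_CUBIC); cv2.imwrite("pics/topc.png",c)
C=cloud(z["d"],p,W)
for n,u,v in [("tube",440,283),("tube2",437,298),("bench",400,290),("nut",337,218),("strap",318,221),("strapR",358,219),("fork",443,262),("plateR",480,250),("mouse",286,306),("carton",212,297),("term",400,209),("drill",440,160)]: print(n,C[v,u].round(0))
print("ring@24",at_height(p,W,[[447,243]],24).round(1),"knob",at_height(p,W,[[429,330]],18).round(1),"nut@98",at_height(p,W,[[337,219]],98).round(1))
E
```

```text
tube [ 472. -287.   30.]
tube2 [ 435. -278.   31.]
bench [ 458. -191.    1.]
nut [627. -33. 102.]
strap [626.  12.  72.]
strapR [630. -86.  68.]
fork [ 524. -297.   35.]
plateR [ 543. -370.  103.]
mouse [423.  95.  37.]
carton [446. 273.  58.]
term [ 665. -198.   16.]
drill [ 764. -286.  109.]
ring@24 [[ 572.9 -312.5   24. ]] knob [[ 356.8 -257.1   18. ]] nut@98 [[624.9 -33.5  98. ]]
```

View pics/topc.png

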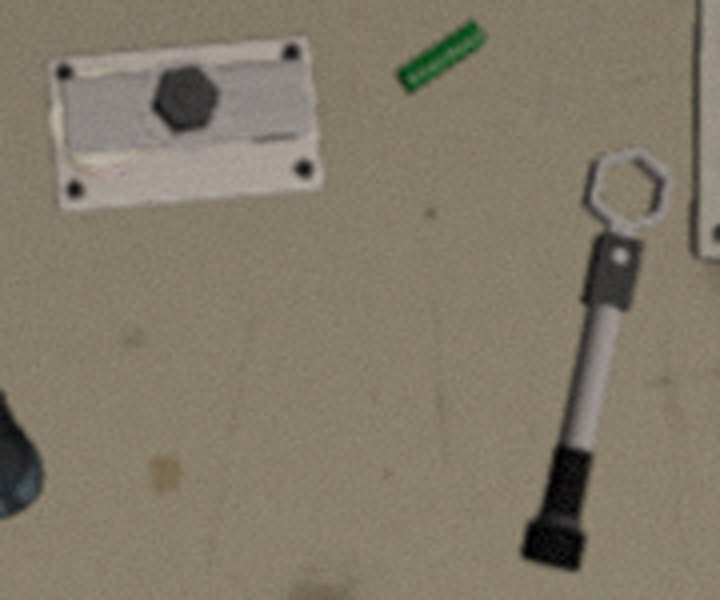

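Crop: ring centre at (627,189), pin at (620,256) and nut centre at (185,99). These convert to ring ≈(573,-312) and nut ≈(625,-33), with the wrench yaw at about -14°. Next I move over the nut for a close wrist view, tool yaw about 0.

```bash
cat >> h.py <<'E'
def Ryaw(deg): # tool z down, tool x at yaw
    c,s=np.cos(np.radians(deg)),np.sin(np.radians(deg)); return np.array([[c,s,0],[s,-c,0],[0,0,-1.]])
def yaw(): T=T_tool(); return np.degrees(np.arctan2(T[1,0],T[0,0]))
def rel(pos,y):
    T=T_tool(); q=R.from_matrix(T[:3,:3].T@Ryaw(y)).as_rotvec(degrees=True); s=T[:3,:3].T@(np.array(pos)-T[:3,3])
    print("turn",q.round(2),"shift",s.round(1))
E
python3 -c "
from h import *
print(yaw()); rel([640,-33,330],0)"
```

```text
156.86576006112844
turn [-2.0000e-02  1.0000e-01  1.5687e+02] shift [-601.5 -403.7  -26.2]
```

Emit:
carry_out:
  moves: [0, 0, 10, -40, -25, -13, 85, 0, 0, 20, -80, -55, -26, 85, 0, 0, 30, -120, -80, -26, 85, 0, 0, 40, -160, -110, -26, 85, 0, 0, 50, -200, -135, -26, 85, 0, 0, 60, -240, -160, -26, 85, 0, 0, 70, -280, -190, -26, 85, 0, 0, 80, -320, -215, -26, 85]

```text
clock: 1.1
tcp_pos: [455.9, 249.6, 329.8]
tool_rot: [-2.467, -1.945, 0.0]
force: [0.6, 1.2, -0.4]
opening: 84.9
```

```bash
python3 -c "
from h import *
print(yaw(),r.read_state()['joints']); rel([640,-33,330],0)"
```

```text
76.522103440863 [-0.86502325  0.07854078  0.29387918  1.71303502 -0.02342852  1.35364177
 -0.8021792 ]
turn [-1.000e-02  1.000e-02  7.652e+01] shift [-231.9  244.9   -0.3]
```

Emit:
carry_out:
  moves: [0, 0, 10, -29, 31, 0, 85, 0, 0, 20, -58, 62, 0, 85, 0, 0, 30, -87, 93, 0, 85, 0, 0, 40, -116, 124, 0, 85, 0, 0, 50, -145, 155, 0, 85, 0, 0, 60, -180, 190, 0, 85, 0, 0, 70, -210, 222, 0, 85, 0, 0, 76.5, -232, 245, 0, 85]

```text
clock: 2.1
tcp_pos: [641.7, -32.2, 329.4]
tool_rot: [3.141, 0.001, -0.001]
force: [0.4, 0.6, -0.7]
opening: 84.9
```

```bash
python3 -c "
from h import *
import time
im,d,p,W=snap('wrist');im,d,p,W=snap('wrist'); print(yaw(),r.read_state()['joints'],r.read_state()['tcp_pos'])
np.savez('w1.npz',im=im,d=d,W=W,**{k:p[k] for k in('fx','fy','cx','cy','k1')})
C=cloud(d,p,W); u,v=proj(p,W,[625,-33,98])[0]; print(u,v)
m=(C[...,2]>94)&(C[...,2]<106)&(np.hypot(C[...,0]-625,C[...,1]+33)<40); print(m.sum(),np.median(C[m],0), C[m].min(0),C[m].max(0))
u,v=int(u),int(v); c=cv2.resize(im[v-75:v+75,u-100:u+100],None,fx=4,fy=4,interpolation=cv2.INTER_CUBIC); cv2.imwrite('pics/nut1.png',c); print(u-100,v-75)
"
```

```text
-0.07777546174994542 [-0.48912693  0.40538078  0.64492201  1.40156914 -0.23968412  1.4147522
 -1.41834321] [641.75719778 -34.19240787 329.11123775]
311.26505263750676 240.75227199408155
1221 [628.16059277 -32.0053542   98.3577615 ] [608.33167692 -50.75434534  94.00568144] [644.90635965 -12.899      103.9895258 ]
211 165
```

View pics/nut1.png

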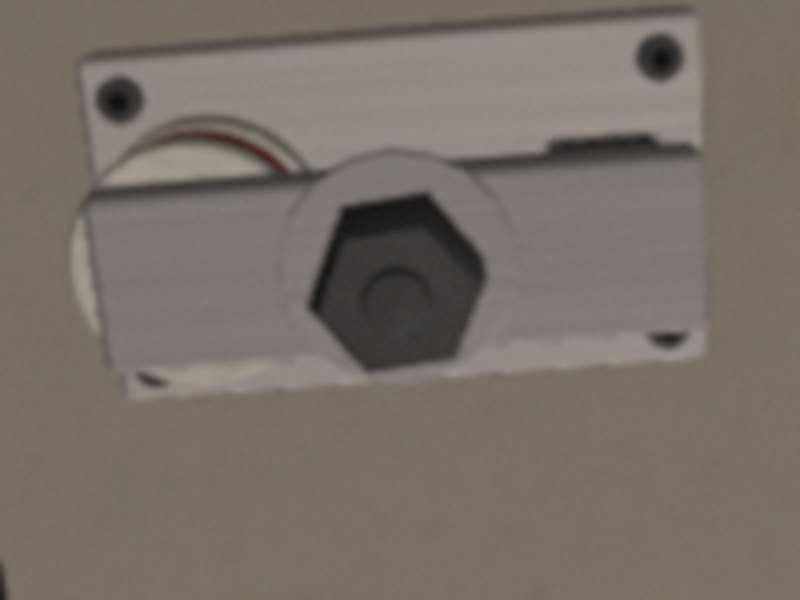

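Wrist crop: stud top at (397,297). Nut corners: (485,270) right, (456,355) lower right, (371,368) lower left and (312,305) left. Upper ones at (345,207) and (430,195). The washer spans columns 280–517 and its top is at row 150.

```bash
python3 -c "
from h import *
from scipy.optimize import least_squares
z=np.load('w1.npz'); p={k:float(z[k]) for k in('fx','fy','cx','cy','k1')}; W=z['W']
f=lambda c:np.array(c,float)/4+[211-.375,165-.375]
print('stud',at_height(p,W,f([[397,297]]),102).round(1))
print('washer',at_height(p,W,f([[280,266],[517,266],[392,150]]),74).round(1))
# silhouette corners: upper three at lower height (z~75..92), fit outer corners z=92 for lower/left/right, z=74 upper
obs=f([[345,207],[430,195],[486,268],[456,355],[371,368],[311,305]])
def mod(q,hs):
    a=np.radians(q[2]+60*np.arange(6)); return np.c_[q[0]+20.8*np.cos(a),q[1]+20.8*np.sin(a),hs]
best=None
for hs in ([74,74,92,92,92,92],[74,74,92,92,92,88]):
  s=least_squares(lambda q:(proj(p,W,mod(q,hs))-obs).ravel(),[626,-33,20]); print(s.x,s.cost,s.fun.round(1))
"
```

```text
stud [[628.  -31.8 102. ]]
washer [[627.4  -3.6  74. ]
 [627.  -60.2  74. ]
 [655.3 -30.7  74. ]]
[624.79360609 -32.39473267 151.65707856] 2631.9326043994733 [  4.   35.3   4.1  37.6   1.4   6.6  -3.2 -34.   -5.2 -36.4  -0.6  -1. ]
[624.59742145 -32.46236754 160.2704849 ] 2631.747714429298 [  7.1  36.7   6.8  36.    1.1   3.5  -6.3 -35.2  -7.9 -34.2   0.3   1.1]
```

```bash
python3 -c "
from h import *
from scipy.optimize import least_squares
z=np.load('w1.npz'); p={k:float(z[k]) for k in('fx','fy','cx','cy','k1')}; W=z['W']
f=lambda c:np.array(c,float)/4+[211-.375,165-.375]
obs=f([[345,207],[430,195],[486,268],[456,355],[371,368],[311,305]])
def mod(q,hs):
    a=np.radians(q[2]-60*np.arange(6)); return np.c_[q[0]+20.8*np.cos(a),q[1]+20.8*np.sin(a),hs]
for hs in ([74,74,92,92,92,92],[74,74,90,92,92,88]):
  s=least_squares(lambda q:(proj(p,W,mod(q,hs))-obs).ravel(),[626,-33,40]); print(s.x,s.cost,s.fun.round(1))
rel([450+0,-282,250],-14)
"
```

```text
[626.62760619 -32.2315393   40.26206134] 4.190501377896225 [-0.7 -0.8 -0.3 -1.8  0.9  1.3  0.6  0.1 -0.3  0.8 -0.4  0.3]
[626.31962421 -32.19649429  40.52028464] 3.5113383950312147 [-0.8 -0.4 -0.4 -1.5  0.7  1.   0.7  0.4 -0.2  1.2 -0.1 -0.6]
turn [ 0.15  0.03 13.92] shift [-191.4  247.9   79.9]
```

Nut at (627,-32) with corners at about 39.5° (mod 60°). The plan is to set the wrench down at yaw 39.5° and turn clockwise from there. First I move above the wrench.

Emit:
carry_out:
  moves: [0, 0, 2, -30, 38, 0, 85, 0, 0, 4, -60, 76, 0, 85, 0, 0, 6, -90, 115, 10, 85, 0, 0, 8, -120, 155, 30, 85, 0, 0, 11, -155, 200, 55, 85, 0, 0, 14, -191, 248, 80, 85, 0, 0, 14, -191, 248, 80, 85, 0, 0, 14, -191, 248, 80, 85]

```text
clock: 3.2
tcp_pos: [452.2, -278.6, 249.9]
tool_rot: [-3.119, 0.37, -0.0]
force: [0.7, 0.6, 0.2]
opening: 84.9
```

```bash
python3 -c "
from h import *
im,d,p,W=snap('wrist'); print(yaw(),r.read_state()['tcp_pos'])
np.savez('w2.npz',im=im,d=d,W=W,**{k:p[k] for k in('fx','fy','cx','cy','k1')})
cv2.imwrite('pics/w2.png',im)
C=cloud(d,p,W); m=(C[...,2]>25)&(C[...,2]<45)&(np.abs(C[...,1]+290)<60)&(C[...,0]<600)&(C[...,0]>410)&(C[...,0]<490); q=C[m]; c=q[:,:2].mean(0); u=np.linalg.svd(q[:,:2]-c,full_matrices=False)[2][0]; print(c,u,np.degrees(np.arctan2(u[1],u[0])), np.percentile(q[:,2],[50,95]))
"
```

```text
-13.475274660542974 [ 452.8272608  -278.1457095   250.09606464]
[ 451.13635978 -280.9521445 ] [-0.96180803  0.27372487] 164.11396067838896 [28.29894411 30.10556625]
```

View pics/w2.png

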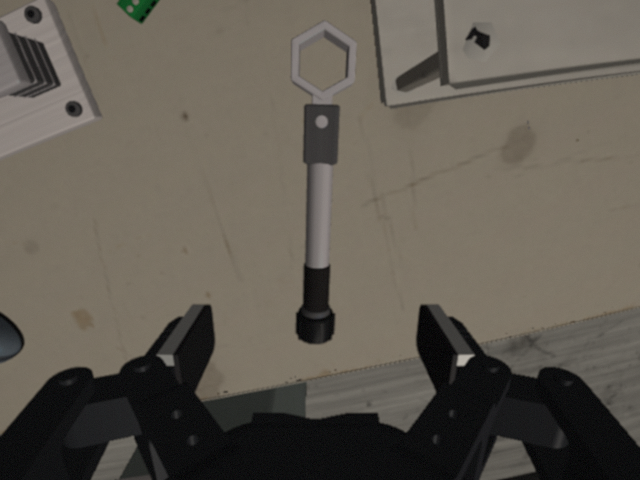

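Wrist view: ring opening centre at (324,61), pin at (321,122), fork/tube edge at (318,163) and tube/sleeve edge at (317,266).

```bash
python3 -c "
from h import *
z=np.load('w2.npz'); p={k:float(z[k]) for k in('fx','fy','cx','cy','k1')}; W=z['W']
a=at_height(p,W,[[324,61]],24)[0];b=at_height(p,W,[[318,163],[317,266]],29);c=at_height(p,W,[[321,122]],35)[0]; k=at_height(p,W,[[315.5,322]],18)[0]
print(a,b,c,k)
u=(a-k)[:2];print(np.degrees(np.arctan2(u[1],u[0])))
u/=np.linalg.norm(u); print('origin est',a[:2]-125*u,c[:2]-80*u,b[0][:2]-46*u,b[1][:2]+40*u)
o=a[:2]-125*u; 
rel([o[0],o[1],120],np.degrees(np.arctan2(u[1],u[0])))
"
```

```text
[ 575.6101433  -315.20467043   24.        ] [[ 501.86577246 -292.84062413   29.        ]
 [ 415.34042916 -271.31081224   29.        ]] [ 532.0725969  -302.37644793   35.        ] [ 355.05170341 -255.45052679   18.        ]
-15.158803414764296
origin est [ 454.95954789 -282.51776436] [ 454.85621584 -281.45682804] [ 457.46635335 -280.81184269] [ 453.94861969 -281.77062218]
turn [-0.04 -0.02  1.68] shift [  3.    3.8 130.1]
```

Emit:
carry_out:
  moves: [0, 0, 1, 2, 2, 40, 85, 0, 0, 1.7, 3, 3.5, 80, 85, 0, 0, 1.7, 3, 3.5, 120, 85, 0, 0, 1.7, 3, 3.5, 150, 85, 0, 0, 1.7, 3, 3.5, 165, 85, 0, 0, 1.7, 3, 3.5, 174, 85, 0, 0, 1.7, 3, 3.5, 174, 85, 0, 0, 1.7, 3, 3.5, 174, 85]

```text
clock: 4.25
tcp_pos: [454.5, -283.8, 76.8]
tool_rot: [3.113, -0.419, 0.002]
force: [-0.1, -0.2, 0.3]
opening: 84.9
```

```bash
python3 -c "
from h import *
rel([455,-281.8,75],-15.2); s=r.read_state(); print(s['tcp_pos'],s['force'],s['torque'],yaw())"
```

```text
turn [-0.01 -0.09 -0.13] shift [-0.  -2.   1.8]
[ 454.50112734 -283.77271023   76.79139835] [-0.11600741 -0.1839621   0.31258817] [ 0.00225705 -0.00295036  0.02680849] -15.325877208564284
```

Emit:
carry_out:
  moves: [0, 0, 0, 0, -2, 1.5, 85, 0, 0, 0, 0, -2, 1.5, 60, 0, 0, 0, 0, -2, 1.5, 40, 0, 0, 0, 0, -2, 1.5, 15, 0, 0, 0, 0, -2, 1.5, 15, 0, 0, 0, 0, -2, 1.5, 15, 0, 0, 0, 0, -2, 1.5, 15, 0, 0, 0, 0, -2, 1.5, 15]
  newtons: 80

```text
clock: 5.25
tcp_pos: [454.4, -281.7, 74.6]
tool_rot: [-3.113, 0.419, -0.0]
force: [-1.1, 1.0, 5.2]
opening: 19.8
```

Emit:
carry_out:
  moves: [0, 0, 0, 0, 0, -10, 15, 0, 0, 0, 0, 0, -25, 15, 0, 0, 0, 0, 0, -45, 15, 0, 0, 0, 0, 0, -70, 15, 0, 0, 0, 0, 0, -95, 15, 0, 0, 0, 0, 0, -115, 15, 0, 0, 0, 0, 0, -130, 15, 0, 0, 0, 0, 0, -130, 15]

```text
clock: 6.25
tcp_pos: [454.8, -281.9, 205.7]
tool_rot: [-3.113, 0.419, -0.004]
force: [-0.3, 0.7, -3.4]
opening: 19.6
```

```bash
python3 -c "
from h import *
a=np.radians(39.5); o=np.array([627,-32])-125*np.array([np.cos(a),np.sin(a)]); print(o)
rel([o[0],o[1],205],39.5); s=r.read_state(); print(s['tcp_pos'],s['force'],s['torque'],yaw(),s['opening'])"
```

```text
[ 530.54692708 -111.50977753]
turn [ 4.000e-02 -1.300e-01 -5.483e+01] shift [  28.  -184.3    0.8]
[ 454.83202752 -281.90257711  205.66337998] [-0.28643457  0.66042758 -3.36922479] [-0.01729928  0.01093335  0.00518664] -15.334046051964066 19.60801662063738
```

Emit:
carry_out:
  moves: [0, 0, -5, 3, -15, 0, 15, 0, 0, -13, 7, -40, 0, 15, 0, 0, -22, 11, -75, 0, 15, 0, 0, -31, 16, -110, 0, 15, 0, 0, -40, 21, -145, 0, 15, 0, 0, -48, 25, -170, 0, 15, 0, 0, -54.8, 28, -184.3, 0, 15, 0, 0, -54.8, 28, -184.3, 0, 15]

```text
clock: 7.25
tcp_pos: [530.1, -110.3, 203.5]
tool_rot: [-2.956, -1.062, 0.002]
force: [-1.3, -1.3, -3.8]
opening: 19.7
```

```bash
python3 -c "
from h import *
snap('wrist');im,d,p,W=snap('wrist'); s=r.read_state(); print(s['tcp_pos'],s['force'],s['torque'],yaw())
np.savez('w3.npz',im=im,d=d,W=W,**{k:p[k] for k in('fx','fy','cx','cy','k1')})
im2,d2,p2,W2=snap('top'); np.savez('t3.npz',im=im2,d=d2,W=W2,**{k:p2[k] for k in('fx','fy','cx','cy','k1')})
c=cv2.resize(im2[185:275,290:410],None,fx=5,fy=5,interpolation=cv2.INTER_CUBIC)
im3,d3,p3,W3=snap('side'); np.savez('s3.npz',im=im3,d=d3,W=W3,**{k:p3[k] for k in('fx','fy','cx','cy','k1')})
c3=cv2.resize(im3[150:330,250:410],None,fx=2.5,fy=2.5,interpolation=cv2.INTER_CUBIC)
b=np.zeros((600,800,3),np.uint8); h=cv2.resize(im[:,:],(400,300)); b[:300,:400]=h
b[:300,400:]=cv2.resize(c,(400,300)); b[300:,:]=0; b[300:600,:267]=cv2.resize(c3,(267,300)); b[300:,267:800]=cv2.resize(im[0:270,60:540],(533,300))
cv2.imwrite('pics/c3.png',b)"
```

```text
[ 529.56135411 -112.17207948  203.8387825 ] [ 0.11679646 -0.37690139 -3.75197036] [-0.07748705  0.0112563   0.01462034] 39.259306341450134
```

View pics/c3.png

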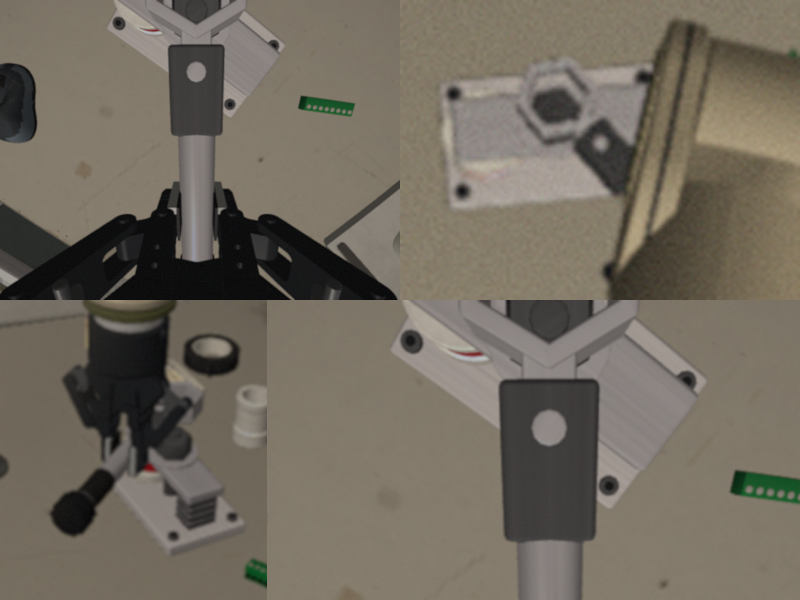

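Both rings line up roughly with the nut: the ring is around (558,100) in the top-right panel, with the nut visible inside its opening. I'll enlarge both views to refine.

```bash
python3 -c "
import numpy as np,cv2
w=np.load('w3.npz')['im'][0:75,215:415]; t=np.load('t3.npz')['im'][195:245,305:405]
b=np.vstack([cv2.resize(w,(800,300),interpolation=cv2.INTER_CUBIC),cv2.resize(t[:38],(800,300),interpolation=cv2.INTER_CUBIC)])
cv2.imwrite('pics/c4.png',b)"
```

```text
(no output)
```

View pics/c4.png

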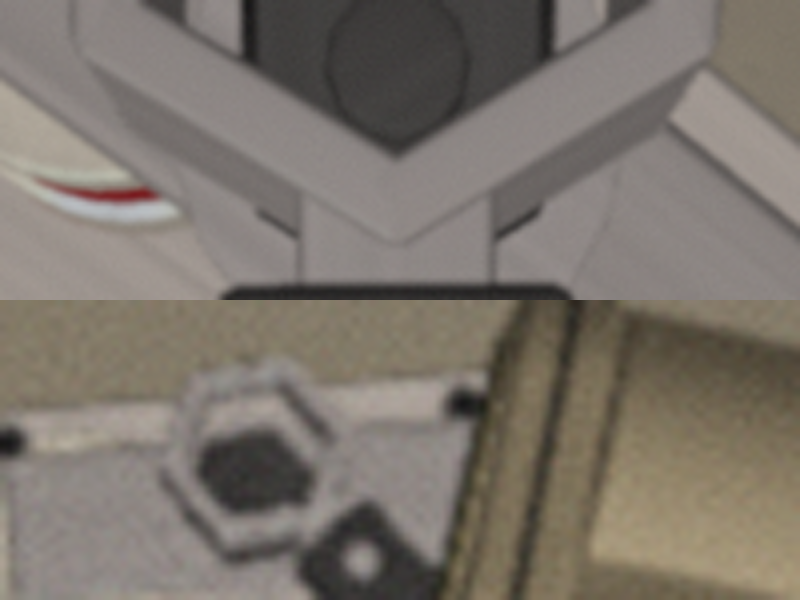

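```bash
python3 -c "
from h import *
z=np.load('w3.npz'); p={k:float(z[k]) for k in('fx','fy','cx','cy','k1')}; W=z['W']
T=W@np.linalg.inv(np.array(r.camera_params('wrist')['T_tool_cam'])); y=np.degrees(np.arctan2(T[1,0],T[0,0])); print(y)
f=lambda c:np.array(c,float)/4+[215-.375,-.375]
L=lambda X:((X-T[:3,3])@T[:3,:3])
for h in(150,153.2): i=at_height(p,W,f([[398,155]]),h);o=at_height(p,W,f([[400,243]]),h); print('ring tool xy',L(i)[0]+[21.8,0,0],L(o)[0]+[28.9,0,0], 'world',i[0]+T[:3,:3]@[21.8,0,0])
print('stud tool',L(at_height(p,W,f([[397,64]]),102)), 'nut sides@98',L(at_height(p,W,f([[250,30],[550,30],[400,30]]),98)), 'sideslope',L(at_height(p,W,f([[244,0],[252,60],[548,60],[556,0]]),92)).round(1).tolist())
t=np.load('t3.npz'); q={k:float(t[k]) for k in('fx','fy','cx','cy','k1')}
g=lambda c:np.array(c,float)/8+[305-.4375,195-37.5-.4375]
print('top ring',at_height(q,t['W'],g([[248,458]]),153.2),'pin',at_height(q,t['W'],g([[363,560]]),164),'nut',at_height(q,t['W'],g([[255,470]]),98))
"
```

```text
39.33490758099639
ring tool xy [126.45508346  -0.41209162  53.57335045] [127.06741758  -0.25559831  53.58052324] world [627.21464552 -31.01662875 149.9755403 ]
ring tool xy [125.71488442  -0.40465237  50.37417314] [126.49463784  -0.25219749  50.38116084] world [626.65100624 -31.49096633 153.1755403 ]
stud tool [[124.86575418  -0.62676524 101.55086123]] nut sides@98 [[129.50494605 -16.86436227 105.55669944]
 [129.49735119  16.25182778 105.53419222]
 [129.43686217  -0.30505954 105.54551714]] sideslope [[134.5, -18.0, 111.6], [128.2, -17.3, 111.6], [128.2, 16.7, 111.5], [134.4, 17.4, 111.5]]
top ring [[624.34885905 -29.22199255 153.2       ]] pin [[592.28464231 -60.39642143 164.        ]] nut [[632.68353685 -32.33891977  98.        ]]
```

Emit:
carry_out:
  moves: [0, 0, 0, -0.5, 0, 6, 15, 0, 0, 0, -0.5, 0, 14, 15, 0, 0, 0, -0.5, 0, 22, 15, 0, 0, 0, -0.5, 0, 27, 15, 0, 0, 0, -0.5, 0, 31, 15, 0, 0, 0, -0.5, 0, 34, 15, 0, 0, 0, -0.5, 0, 36, 15, 0, 0, 0, -0.5, 0, 36, 15]

```text
clock: 8.45
tcp_pos: [529.8, -111.7, 168.3]
tool_rot: [-2.957, -1.061, 0.0]
force: [-0.4, -0.2, -3.5]
opening: 19.8
```

```bash
cat >> h.py <<'E'
def st():
    s=r.read_state(); T=T_tool(); print(s["clock"],"tcp",s["tcp_pos"].round(2),"yaw",round(yaw(),2),"F",s["force"].round(2),"Ftool",(T[:3,:3].T@s["force"]).round(2),"M",s["torque"].round(3))
    x=T[:3,0]
    for n,L in(("pin",80),("ring",125.5)):
        print(n,(T[:3,3]+L*x)[:2].round(1),"Mz",round(s["torque"][2]+np.cross(-L*x/1000,s["force"])[2],3))
E
python3 -c "
from h import *
st()"
```

```text
8.45 tcp [ 529.76 -111.66  168.34] yaw 39.46 F [-0.43 -0.22 -3.54] Ftool [-0.47 -0.1   3.54] M [-0.026  0.015  0.014]
pin [591.5 -60.8] Mz 0.006
ring [626.6 -31.9] Mz 0.001
```

Emit:
carry_out:
  moves: [0, 0, 0, 0, 0, 1, 15, 0, 0, 0, 0, 0, 2, 15, 0, 0, 0, 0, 0, 3, 15, 0, 0, 0, 0, 0, 4, 15, 0, 0, 0, 0, 0, 5, 15, 0, 0, 0, 0, 0, 6, 15, 0, 0, 0, 0, 0, 7, 15, 0, 0, 0, 0, 0, 7, 15]

```text
clock: 9.45
tcp_pos: [529.6, -111.8, 161.3]
tool_rot: [-2.957, -1.06, 0.001]
force: [-2.3, -2.2, -3.0]
opening: 19.4
```

```bash
python3 -c "
from h import *
st()"
```

```text
9.45 tcp [ 529.63 -111.76  161.26] yaw 39.46 F [-2.29 -2.23 -2.96] Ftool [-3.19  0.27  2.96] M [-0.36   0.532 -0.031]
pin [591.4 -60.9] Mz -0.01
ring [626.5 -32. ] Mz 0.002
```

Emit:
carry_out:
  moves: [0, 0, 0, -0.7, 0, 0, 15, 0, 0, 0, -0.7, 0, 1, 15, 0, 0, 0, -0.7, 0, 2, 15, 0, 0, 0, -0.7, 0, 3, 15, 0, 0, 0, -0.7, 0, 4, 15, 0, 0, 0, -0.7, 0, 5, 15, 0, 0, 0, -0.7, 0, 6, 15, 0, 0, 0, -0.7, 0, 6, 15]

```text
clock: 10.45
tcp_pos: [529.2, -112.1, 155.3]
tool_rot: [-2.957, -1.061, 0.0]
force: [-0.3, -0.1, -3.0]
opening: 19.5
```

```bash
python3 -c "
from h import *
st()"
```

```text
10.45 tcp [ 529.19 -112.08  155.29] yaw 39.47 F [-0.25 -0.14 -2.96] Ftool [-0.28 -0.05  2.96] M [-0.048  0.061 -0.039]
pin [591.  -61.2] Mz -0.044
ring [626.1 -32.3] Mz -0.046
```

Emit:
carry_out:
  moves: [0, 0, 0, 0, 0, 1, 15, 0, 0, 0, 0, 0, 2, 15, 0, 0, 0, 0, 0, 3, 15, 0, 0, 0, 0, 0, 4, 15, 0, 0, 0, 0, 0, 4.5, 15, 0, 0, 0, 0, 0, 5, 15, 0, 0, 0, 0, 0, 5.5, 15, 0, 0, 0, 0, 0, 5.5, 15]

```text
clock: 11.45
tcp_pos: [529.2, -112.1, 149.9]
tool_rot: [-2.957, -1.061, 0.0]
force: [-0.5, -0.5, -3.2]
opening: 19.6
```

```bash
python3 -c "
from h import *
st()"
```

```text
11.45 tcp [ 529.22 -112.09  149.85] yaw 39.47 F [-0.52 -0.52 -3.23] Ftool [-0.73  0.07  3.23] M [-0.048  0.053  0.005]
pin [591.  -61.2] Mz 0.011
ring [626.1 -32.3] Mz 0.014
```

Emit:
carry_out:
  moves: [0, 0, 0, 0, 0, 0.3, 15, 0, 0, 0, 0, 0, 0.6, 15, 0, 0, 0, 0, 0, 0.9, 15, 0, 0, 0, 0, 0, 1.2, 15, 0, 0, 0, 0, 0, 1.3, 15, 0, 0, 0, 0, 0, 1.3, 15, 0, 0, 0, 0, 0, 1.3, 15, 0, 0, 0, 0, 0, 1.3, 15]

```text
clock: 12.45
tcp_pos: [529.3, -112.1, 148.6]
tool_rot: [-2.957, -1.061, -0.0]
force: [-0.2, 0.4, -3.7]
opening: 19.7
```

```bash
python3 -c "
from h import *
st()"
```

```text
12.45 tcp [ 529.26 -112.12  148.62] yaw 39.46 F [-0.21  0.44 -3.66] Ftool [ 0.11 -0.48  3.66] M [0.02  0.026 0.002]
pin [591.  -61.3] Mz -0.036
ring [626.1 -32.4] Mz -0.057
```

Emit:
carry_out:
  moves: [0, 0, 0, 0, 0, 0.2, 15, 0, 0, 0, 0, 0, 0.4, 15, 0, 0, 0, 0, 0, 0.6, 15, 0, 0, 0, 0, 0, 0.8, 15, 0, 0, 0, 0, 0, 0.9, 15, 0, 0, 0, 0, 0, 0.9, 15, 0, 0, 0, 0, 0, 0.9, 15, 0, 0, 0, 0, 0, 0.9, 15]

```text
clock: 13.45
tcp_pos: [529.3, -112.1, 147.7]
tool_rot: [-2.957, -1.061, -0.0]
force: [0.3, -1.2, -2.5]
opening: 19.8
```

```bash
python3 -c "
from h import *
st()"
```

```text
13.45 tcp [ 529.26 -112.1   147.69] yaw 39.46 F [ 0.3  -1.17 -2.52] Ftool [-0.51  1.1   2.52] M [-0.064  0.051  0.018]
pin [591.  -61.2] Mz 0.106
ring [626.2 -32.3] Mz 0.156
```

Emit:
carry_out:
  moves: [0, 0, 0, 0, 0, 0.2, 15, 0, 0, 0, 0, 0, 0.4, 15, 0, 0, 0, 0, 0, 0.6, 15, 0, 0, 0, 0, 0, 0.6, 15, 0, 0, 0, 0, 0, 0.6, 15, 0, 0, 0, 0, 0, 0.6, 15, 0, 0, 0, 0, 0, 0.6, 15, 0, 0, 0, 0, 0, 0.6, 15]

```text
clock: 14.45
tcp_pos: [529.2, -112.1, 147.1]
tool_rot: [-2.957, -1.061, -0.0]
force: [-0.8, -0.0, -1.2]
opening: 20.0
```

```bash
python3 -c "
from h import *
st()"
```

```text
14.45 tcp [ 529.24 -112.11  147.08] yaw 39.46 F [-0.76 -0.04 -1.17] Ftool [-0.61 -0.45  1.17] M [-0.037  0.069  0.04 ]
pin [591.  -61.3] Mz 0.004
ring [626.1 -32.3] Mz -0.016
```

Emit:
carry_out:
  moves: [0, 0, 0, 0, 0, 0.2, 15, 0, 0, 0, 0, 0, 0.4, 15, 0, 0, 0, 0, 0, 0.6, 15, 0, 0, 0, 0, 0, 0.6, 15, 0, 0, 0, 0, 0, 0.6, 15, 0, 0, 0, 0, 0, 0.6, 15, 0, 0, 0, 0, 0, 0.6, 15, 0, 0, 0, 0, 0, 0.6, 15]

```text
clock: 15.45
tcp_pos: [529.2, -112.1, 146.5]
tool_rot: [-2.957, -1.061, -0.0]
force: [-0.3, -0.0, 0.1]
opening: 19.6
```

```bash
python3 -c "
from h import *
st(); r.read_camera('side'); st(); im,d,p,W=snap('side'); u,v=proj(p,W,[600,-50,85])[0]; print(u,v); u,v=int(u),int(v)
cv2.imwrite('pics/s5.png',cv2.resize(im[v-60:v+60,u-80:u+80],None,fx=5,fy=5,interpolation=cv2.INTER_CUBIC))"
```

```text
15.45 tcp [ 529.25 -112.14  146.49] yaw 39.46 F [-0.34 -0.01  0.09] Ftool [-0.26 -0.21 -0.09] M [-0.105  0.098  0.046]
pin [591.  -61.3] Mz 0.029
ring [626.1 -32.4] Mz 0.02
15.5 tcp [ 529.23 -112.12  146.49] yaw 39.46 F [-0.9  -1.6  -1.46] Ftool [-1.71  0.67  1.46] M [-0.052  0.06  -0.014]
pin [591.  -61.3] Mz 0.039
ring [626.1 -32.4] Mz 0.069
345.04209627950485 244.69614326799527
```

View pics/s5.png

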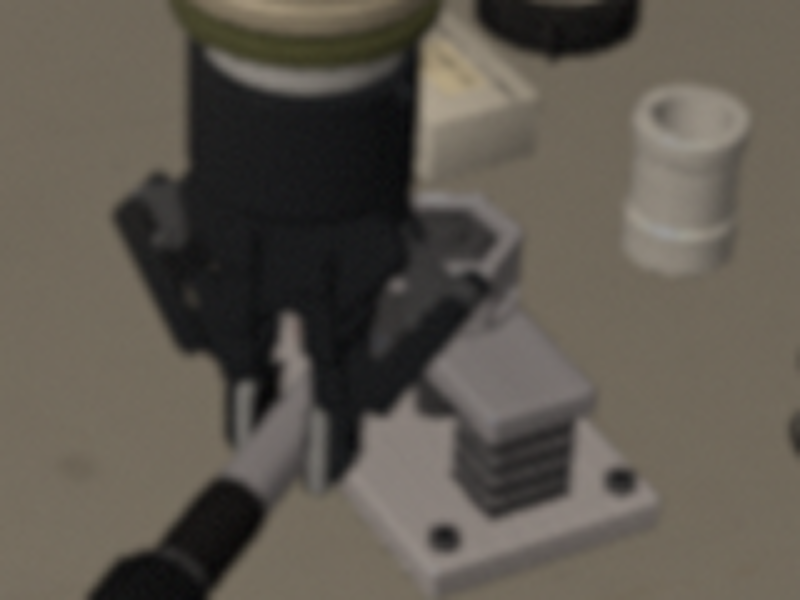

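Side crop: the ring is around the nut, and its rim at (460,200)–(515,240) is about flush with the nut top. Contact force is about 3 N. I'll check the height using wrist depth.

```bash
python3 -c "
from h import *
im,d,p,W=snap('wrist'); np.savez('w5.npz',im=im,d=d,W=W); C=cloud(d,p,W); T=T_tool(); L=(C-T[:3,3])@T[:3,:3]
def q(n,x0,x1,y0,y1):
    m=(L[...,0]>x0)&(L[...,0]<x1)&(L[...,1]>y0)&(L[...,1]<y1)&(d>0)
    print(n,m.sum(),np.percentile(C[m][:,2],[10,50,90]).round(1) if m.sum() else '')
q('rim corner',97.5,103.5,-2,2); q('rim L',106,112,-16,-12); q('rim R',106,112,12,16); q('nut',112,117,-3,3); q('nut2',112,116,-8,8);q('fork',60,90,-10,10); q('tube',30,40,-2,2)
s=cv2.resize(im[0:60,235:395],None,fx=5,fy=5,interpolation=cv2.INTER_CUBIC); cv2.imwrite('pics/w5.png',s)"
```

```text
rim corner 312 [97.1 98.3 99.3]
rim L 312 [95.  98.5 99.4]
rim R 347 [83.5 98.4 99.4]
nut 149 [97.4 98.4 99.3]
nut2 418 [97.3 98.4 99.3]
fork 6467 [102.6 103.4 104.4]
tube 327 [101.1 101.9 102.5]
```

View pics/w5.png

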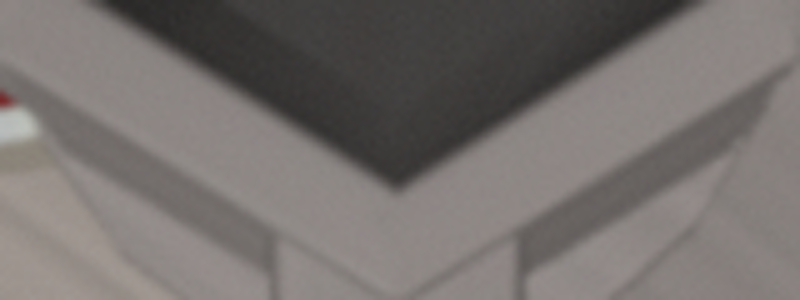

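The rim reads 98.3 and the nut top 98.4, so the ring is fully home. Now the first 10° clockwise about the nut.

Emit:
carry_out:
  moves: [0, 0, 1.25, 0.03, -2.74, 0, 15, 0, 0, 2.5, 0.12, -5.48, 0, 15, 0, 0, 3.75, 0.27, -8.22, 0, 15, 0, 0, 5, 0.48, -10.96, 0, 15, 0, 0, 6.25, 0.75, -13.68, 0, 15, 0, 0, 7.5, 1.08, -16.41, 0, 15, 0, 0, 8.75, 1.46, -19.12, 0, 15, 0, 0, 10, 1.91, -21.83, 0, 15]

```text
clock: 16.6
tcp_pos: [516.2, -94.2, 146.3]
tool_rot: [-3.039, -0.796, 0.002]
force: [-4.3, -4.0, -0.1]
opening: 19.6
```

```bash
cat >> h.py <<'E'
def grid():
    x,y=np.meshgrid(np.arange(96,113.5,.4),np.arange(-16,16.1,.4)); return np.c_[x.ravel(),y.ravel()]
def samp(im,p,W,T,g,th,h=98.3):
    c,s=np.cos(th),np.sin(th); q=(g-[80,0])@np.array([[c,s],[-s,c]])+[80,0]
    X=np.c_[q,np.full(len(q),T[2,3]-h)]@T[:3,:3].T+T[:3,3]; uv=proj(p,W,X).astype(np.float32)
    a=cv2.remap(im,uv[:,0].copy(),uv[:,1].copy(),cv2.INTER_LINEAR)[:,0].astype(float); return a
def head():
    z=np.load("w5.npz"); Tc=np.array(r.camera_params("wrist")["T_tool_cam"]); im,d,p,W=snap("wrist"); g=grid()
    G=lambda i:cv2.GaussianBlur(cv2.cvtColor(i,cv2.COLOR_BGR2GRAY),(3,3),0)
    a=samp(G(z["im"]),p,z["W"],z["W"]@np.linalg.inv(Tc),g,0); T=W@np.linalg.inv(Tc)
    ths=np.arange(-.2,.2,.005); cc=[np.corrcoef(a,samp(G(im),p,W,T,g,t))[0,1] for t in ths]; i=int(np.argmax(cc)); print("head",round(ths[i],3),round(cc[i],4)); return im,p,W
E
python3 -c "
from h import *
st(); head(); st()"
```

```text
16.6 tcp [516.2  -94.23 146.31] yaw 29.37 F [-4.27 -4.02 -0.12] Ftool [-5.69  1.41  0.13] M [-0.678  0.7    0.07 ]
pin [585.9 -55. ] Mz 0.183
ring [625.6 -32.7] Mz 0.247
head 0.0 0.9967
16.65 tcp [516.07 -94.03 146.26] yaw 29.31 F [-4.69 -4.79  0.27] Ftool [-6.43  1.88 -0.27] M [-0.848  0.674 -0.05 ]
pin [585.8 -54.9] Mz 0.1
ring [625.5 -32.6] Mz 0.185
```

Emit:
carry_out:
  moves: [0, 0, 0.625, -0.3, -1.37, -0.3, 15, 0, 0, 1.25, -0.5, -2.74, -0.3, 15, 0, 0, 1.875, -0.43, -4.11, -0.3, 15, 0, 0, 2.5, -0.38, -5.48, -0.3, 15, 0, 0, 3.125, -0.31, -6.85, -0.3, 15, 0, 0, 3.75, -0.23, -8.22, -0.3, 15, 0, 0, 4.375, -0.13, -9.59, -0.3, 15, 0, 0, 5, -0.02, -10.96, -0.3, 15]

```text
clock: 17.65
tcp_pos: [511.1, -84.4, 146.6]
tool_rot: [-3.07, -0.664, 0.001]
force: [-4.9, -3.6, -0.1]
opening: 19.9
```

```bash
python3 -c "
from h import *
st(); head(); st()"
```

```text
17.65 tcp [511.11 -84.45 146.64] yaw 24.42 F [-4.89 -3.57 -0.13] Ftool [-5.92  1.23  0.13] M [-0.613  0.648  0.102]
pin [584.  -51.4] Mz 0.2
ring [625.4 -32.6] Mz 0.256
head 0.0 0.9957
17.7 tcp [511.08 -84.28 146.63] yaw 24.39 F [-3.13 -3.93 -0.36] Ftool [-4.47  2.29  0.36] M [-0.672  0.639 -0.018]
pin [583.9 -51.2] Mz 0.165
ring [625.4 -32.5] Mz 0.269
```

Emit:
carry_out:
  moves: [0, 0, 0.625, -0.3, -1.37, 0, 15, 0, 0, 1.25, -0.5, -2.74, 0, 15, 0, 0, 1.875, -0.43, -4.11, 0, 15, 0, 0, 2.5, -0.38, -5.48, 0, 15, 0, 0, 3.125, -0.31, -6.85, 0, 15, 0, 0, 3.75, -0.23, -8.22, 0, 15, 0, 0, 4.375, -0.13, -9.59, 0, 15, 0, 0, 5, -0.02, -10.96, 0, 15]

```text
clock: 18.7
tcp_pos: [506.9, -74.4, 146.8]
tool_rot: [-3.096, -0.53, -0.0]
force: [-2.1, -0.2, -1.2]
opening: 19.5
```

```bash
python3 -c "
from h import *
st(); head(); st()"
```

```text
18.7 tcp [506.9  -74.36 146.8 ] yaw 19.43 F [-2.09 -0.2  -1.24] Ftool [-2.04 -0.51  1.24] M [-0.187  0.163  0.131]
pin [582.3 -47.7] Mz 0.09
ring [625.3 -32.6] Mz 0.067
head -0.005 0.9929
18.75 tcp [506.88 -74.22 146.8 ] yaw 19.4 F [-2.68 -1.5  -0.92] Ftool [-3.03  0.52  0.92] M [-0.351  0.223  0.059]
pin [582.3 -47.6] Mz 0.101
ring [625.3 -32.5] Mz 0.125
```

Emit:
carry_out:
  moves: [0, 0, 0.625, 0, -1.37, 0, 15, 0, 0, 1.25, 0.03, -2.74, 0, 15, 0, 0, 1.875, 0.07, -4.11, 0, 15, 0, 0, 2.5, 0.12, -5.48, 0, 15, 0, 0, 3.125, 0.19, -6.85, 0, 15, 0, 0, 3.75, 0.27, -8.22, 0, 15, 0, 0, 4.375, 0.37, -9.59, 0, 15, 0, 0, 5, 0.48, -10.96, 0, 15]

```text
clock: 19.75
tcp_pos: [503.7, -63.9, 146.8]
tool_rot: [-3.117, -0.394, -0.0]
force: [-1.9, -0.1, -0.8]
opening: 19.9
```

```bash
python3 -c "
from h import *
st(); head(); st()"
```

```text
19.75 tcp [503.67 -63.92 146.8 ] yaw 14.43 F [-1.86 -0.11 -0.77] Ftool [-1.83 -0.36  0.77] M [-0.053  0.159  0.2  ]
pin [581.1 -44. ] Mz 0.171
ring [625.2 -32.7] Mz 0.155
head -0.005 0.9901
19.8 tcp [503.65 -63.81 146.77] yaw 14.4 F [-2.57 -0.06 -1.43] Ftool [-2.5  -0.59  1.43] M [-0.189  0.151  0.083]
pin [581.1 -43.9] Mz 0.037
ring [625.2 -32.6] Mz 0.01
```

Emit:
carry_out:
  moves: [0, 0, 0.625, 0, -1.37, 0, 15, 0, 0, 1.25, 0.03, -2.74, 0, 15, 0, 0, 1.875, 0.07, -4.11, 0, 15, 0, 0, 2.5, 0.12, -5.48, 0, 15, 0, 0, 3.125, 0.19, -6.85, 0, 15, 0, 0, 3.75, 0.27, -8.22, 0, 15, 0, 0, 4.375, 0.37, -9.59, 0, 15, 0, 0, 5, 0.48, -10.96, 0, 15]

```text
clock: 20.8
tcp_pos: [501.3, -53.2, 146.8]
tool_rot: [-3.131, -0.258, 0.0]
force: [-2.9, 0.0, -1.3]
opening: 19.8
```

```bash
python3 -c "
from h import *
st(); head(); st()"
```

```text
20.8 tcp [501.32 -53.19 146.76] yaw 9.42 F [-2.87  0.01 -1.32] Ftool [-2.83 -0.48  1.32] M [-0.041  0.284  0.232]
pin [580.2 -40.1] Mz 0.194
ring [625.1 -32.6] Mz 0.172
head -0.005 0.9855
20.85 tcp [501.33 -53.05 146.75] yaw 9.4 F [-2.14 -0.59 -1.32] Ftool [-2.2   0.23  1.32] M [-0.122  0.252  0.13 ]
pin [580.3 -40. ] Mz 0.149
ring [625.1 -32.6] Mz 0.159
```

Emit:
carry_out:
  moves: [0, 0, 0.625, 0, -1.37, 0, 15, 0, 0, 1.25, 0.03, -2.74, 0, 15, 0, 0, 1.875, 0.07, -4.11, 0, 15, 0, 0, 2.5, 0.12, -5.48, 0, 15, 0, 0, 3.125, 0.19, -6.85, 0, 15, 0, 0, 3.75, 0.27, -8.22, 0, 15, 0, 0, 4.375, 0.37, -9.59, 0, 15, 0, 0, 5, 0.48, -10.96, 0, 15]

```text
clock: 21.85
tcp_pos: [500.0, -42.4, 146.8]
tool_rot: [-3.139, -0.121, 0.0]
force: [-3.8, -1.8, -0.2]
opening: 19.4
```

```bash
python3 -c "
from h import *
st(); head(); st(); print(r.read_state()['joints'])"
```

```text
21.85 tcp [499.99 -42.38 146.76] yaw 4.42 F [-3.82 -1.79 -0.25] Ftool [-3.94  1.49  0.25] M [-0.24   0.558  0.271]
pin [579.8 -36.2] Mz 0.39
ring [625.1 -32.7] Mz 0.458
head -0.01 0.9801
21.9 tcp [499.94 -42.24 146.72] yaw 4.39 F [-3.72 -1.92 -0.39] Ftool [-3.86  1.62  0.39] M [-0.42   0.551  0.122]
pin [579.7 -36.1] Mz 0.252
ring [625.1 -32.6] Mz 0.326
[-0.57937885  0.24569791  0.64166183  1.98706002 -0.17823151  0.96410331
 -1.34401397]
```

Emit:
carry_out:
  moves: [0, 0, 0.5, -0.1, -1.1, 0, 15, 0, 0, 1, -0.2, -2.19, 0, 15, 0, 0, 1.5, -0.25, -3.29, 0, 15, 0, 0, 2, -0.22, -4.39, 0, 15, 0, 0, 2.5, -0.18, -5.48, 0, 15, 0, 0, 3, -0.13, -6.58, 0, 15, 0, 0, 3.5, -0.07, -7.68, 0, 15, 0, 0, 4, 0, -8.77, 0, 15]

```text
clock: 22.9
tcp_pos: [499.4, -33.6, 146.8]
tool_rot: [-3.141, -0.012, -0.0]
force: [-1.1, -0.6, -1.2]
opening: 19.4
```

```bash
python3 -c "
from h import *
st(); head(); st()"
```

```text
22.9 tcp [499.45 -33.57 146.81] yaw 0.44 F [-1.13 -0.61 -1.22] Ftool [-1.14  0.6   1.22] M [-0.253  0.169  0.241]
pin [579.4 -33. ] Mz 0.289
ring [624.9 -32.6] Mz 0.317
head -0.01 0.975
22.95 tcp [499.46 -33.44 146.83] yaw 0.42 F [-2.22 -2.02 -0.97] Ftool [-2.23  2.01  0.97] M [-0.285  0.135  0.111]
pin [579.5 -32.9] Mz 0.272
ring [625.  -32.5] Mz 0.364
```

Emit:
carry_out:
  moves: [0, 0, 0.5, 0, -1.1, 0, 15, 0, 0, 1, 0.02, -2.19, 0, 15, 0, 0, 1.5, 0.04, -3.29, 0, 15, 0, 0, 2, 0.08, -4.39, 0, 15, 0, 0, 2.5, 0.12, -5.48, 0, 15, 0, 0, 3, 0.17, -6.58, 0, 15, 0, 0, 3.5, 0.23, -7.68, 0, 15, 0, 0, 4, 0.31, -8.77, 0, 15]

```text
clock: 23.95
tcp_pos: [499.6, -24.8, 146.8]
tool_rot: [-3.14, 0.098, 0.0]
force: [-1.5, -1.1, -1.1]
opening: 20.0
```

```bash
python3 -c "
from h import *
st(); head(); st()"
```

```text
23.95 tcp [499.63 -24.82 146.79] yaw -3.57 F [-1.54 -1.07 -1.08] Ftool [-1.47  1.16  1.08] M [-0.196  0.114  0.319]
pin [579.5 -29.8] Mz 0.411
ring [624.9 -32.6] Mz 0.464
head -0.015 0.9716
24.0 tcp [499.62 -24.78 146.77] yaw -3.59 F [-1.41 -0.89 -0.43] Ftool [-1.35  0.97  0.43] M [-0.237  0.096  0.262]
pin [579.5 -29.8] Mz 0.34
ring [624.9 -32.6] Mz 0.384
```

Emit:
carry_out:
  moves: [0, 0, 0.5, 0, -1.1, 0, 15, 0, 0, 1, 0.02, -2.19, 0, 15, 0, 0, 1.5, 0.04, -3.29, 0, 15, 0, 0, 2, 0.08, -4.39, 0, 15, 0, 0, 2.5, 0.12, -5.48, 0, 15, 0, 0, 3, 0.17, -6.58, 0, 15, 0, 0, 3.5, 0.23, -7.68, 0, 15, 0, 0, 4, 0.31, -8.77, 0, 15]

```text
clock: 25.0
tcp_pos: [500.3, -17.2, 146.7]
tool_rot: [3.134, -0.21, -0.0]
force: [-2.5, -7.2, -0.3]
opening: 19.9
```

```bash
python3 -c "
from h import *
st(); head(); st()"
```

```text
25.0 tcp [500.3  -17.19 146.75] yaw -7.65 F [-2.53 -7.19 -0.35] Ftool [-1.55  7.46  0.36] M [-1.544  0.292  0.112]
pin [579.6 -27.8] Mz 0.709
ring [624.7 -33.9] Mz 1.049
head -0.05 0.9698
25.05 tcp [500.31 -17.11 146.72] yaw -7.68 F [-2.04 -6.92 -0.42] Ftool [-1.1   7.13  0.42] M [-1.567  0.304  0.06 ]
pin [579.6 -27.8] Mz 0.63
ring [624.7 -33.9] Mz 0.955
```

Emit:
carry_out:
  moves: [0, 0, 0.4, 0, -0.56, 0, 15, 0, 0, 0.8, 0, -1.12, 0, 15, 0, 0, 1.2, 0.02, -1.68, 0, 15, 0, 0, 1.6, 0.03, -2.23, 0, 15, 0, 0, 2, 0.05, -2.79, 0, 15, 0, 0, 2, 0.05, -2.79, 0, 15, 0, 0, 2, 0.05, -2.79, 0, 15, 0, 0, 2, 0.05, -2.79, 0, 15]

```text
clock: 26.05
tcp_pos: [500.7, -14.3, 146.7]
tool_rot: [3.13, -0.264, -0.0]
force: [-3.1, -5.5, -0.7]
opening: 19.8
```

```bash
python3 -c "
from h import *
st(); im,p,W=head(); st(); cv2.imwrite('pics/w9.png',np.vstack([cv2.resize(np.load('w5.npz')['im'][0:110,235:395],None,fx=2.7,fy=2.7,interpolation=cv2.INTER_CUBIC),cv2.resize(im[0:110,235:395],None,fx=2.7,fy=2.7,interpolation=cv2.INTER_CUBIC)]))"
```

```text
26.05 tcp [500.72 -14.35 146.74] yaw -9.65 F [-3.09 -5.46 -0.75] Ftool [-2.13  5.9   0.75] M [-1.309  0.276 -0.023]
pin [579.6 -27.8] Mz 0.449
ring [624.4 -35.4] Mz 0.718
head -0.08 0.9683
26.1 tcp [500.7  -14.33 146.72] yaw -9.65 F [-3.75 -5.58 -1.32] Ftool [-2.77  6.13  1.33] M [-1.296  0.314  0.049]
pin [579.6 -27.7] Mz 0.539
ring [624.4 -35.4] Mz 0.818
```

View pics/w9.png

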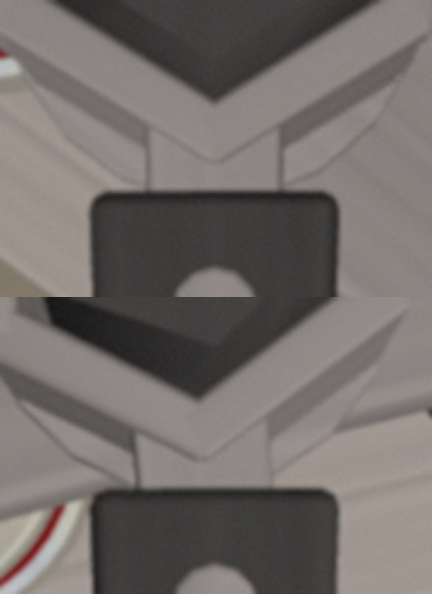

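It has broken over. The fork is unmoved in the grip, and the V corner shifted from column 215 to 201, which makes the hinge ≈0.08–0.09. The pin moment has dropped from 0.7 to 0.5. I stop here and ease off: back about the pin, then about the nut within the free play.

Emit:
carry_out:
  moves: [0, 0, -1.15, 0.02, 1.61, 0, 15, 0, 0, -2.3, 0.06, 3.21, 0, 15, 0, 0, -3.45, 0.14, 4.81, 0, 15, 0, 0, -4.6, 0.26, 6.42, 0, 15, 0, 0, -6.3, 0.6, 10.1, 0, 15, 0, 0, -8, 1.07, 13.8, 0, 15, 0, 0, -9.6, 1.6, 17.3, 0, 15, 0, 0, -9.6, 1.6, 17.3, 0, 15]

```text
clock: 27.1
tcp_pos: [499.6, -30.9, 146.8]
tool_rot: [-3.141, -0.002, -0.0]
force: [-2.7, -3.1, -0.8]
opening: 19.6
```

```bash
python3 -c "
from h import *
st(); im,p,W=head(); st()"
```

```text
27.1 tcp [499.6 -30.9 146.8] yaw 0.06 F [-2.73 -3.07 -0.8 ] Ftool [-2.74  3.07  0.8 ] M [-0.65   0.188 -0.347]
pin [579.6 -30.8] Mz -0.101
ring [625.1 -30.8] Mz 0.039
head 0.025 0.97
27.15 tcp [499.64 -30.81 146.81] yaw 0.04 F [-3.02 -3.42 -0.6 ] Ftool [-3.03  3.42  0.6 ] M [-0.67   0.173 -0.312]
pin [579.6 -30.8] Mz -0.039
ring [625.1 -30.7] Mz 0.117
```

Emit:
carry_out:
  moves: [0, 0, 0, -0.2, 0.5, 0, 15, 0, 0, 0, -0.4, 1, 0, 15, 0, 0, 0, -0.5, 1.5, 0, 15, 0, 0, 0, -0.5, 1.5, 0, 15, 0, 0, 0, -0.5, 1.5, 0, 15, 0, 0, 0, -0.5, 1.5, -0.5, 15, 0, 0, 0, -0.5, 1.5, -1, 15, 0, 0, 0, -0.5, 1.5, -1, 15]

```text
clock: 28.15
tcp_pos: [499.1, -32.2, 147.8]
tool_rot: [-3.141, -0.002, -0.0]
force: [0.5, 1.0, -2.7]
opening: 19.3
```

```bash
python3 -c "
from h import *
st(); im,p,W=head(); st()"
```

```text
28.15 tcp [499.12 -32.19 147.79] yaw 0.07 F [ 0.52  0.96 -2.69] Ftool [ 0.53 -0.96  2.69] M [ 0.168 -0.334  0.082]
pin [579.1 -32.1] Mz 0.005
ring [624.6 -32. ] Mz -0.038
head 0.005 0.9706
28.2 tcp [499.13 -32.18 147.79] yaw 0.07 F [ 0.39  0.29 -2.5 ] Ftool [ 0.39 -0.29  2.5 ] M [ 0.172 -0.346  0.115]
pin [579.1 -32.1] Mz 0.091
ring [624.6 -32. ] Mz 0.078
```

Unloaded. Lifting off.

Emit:
carry_out:
  moves: [0, 0, 0, 0, 0, -1.5, 15, 0, 0, 0, 0, 0, -3, 15, 0, 0, 0, 0, 0, -4.5, 15, 0, 0, 0, 0, 0, -6, 15, 0, 0, 0, 0, 0, -7.5, 15, 0, 0, 0, 0, 0, -9, 15, 0, 0, 0, 0, 0, -10, 15, 0, 0, 0, 0, 0, -10, 15]

```text
clock: 29.2
tcp_pos: [499.1, -32.2, 157.9]
tool_rot: [-3.141, -0.002, -0.0]
force: [3.2, 0.6, -4.8]
opening: 19.8
```

```bash
python3 -c "
from h import *
st()"
```

```text
29.2 tcp [499.14 -32.22 157.86] yaw 0.07 F [ 3.19  0.6  -4.75] Ftool [ 3.19 -0.6   4.76] M [ 0.063 -0.741  0.143]
pin [579.1 -32.1] Mz 0.095
ring [624.6 -32.1] Mz 0.068
```

Emit:
carry_out:
  moves: [0, 0, 0, 0.6, 0, -1, 15, 0, 0, 0, 0.6, 0, -4, 15, 0, 0, 0, 0.6, 0, -8, 15, 0, 0, 0, 0.6, 0, -12, 15, 0, 0, 0, 0.6, 0, -17, 15, 0, 0, 0, 0.6, 0, -25, 15, 0, 0, 0, 0.6, 0, -40, 15, 0, 0, 0, 0.6, 0, -60, 15]

```text
clock: 30.2
tcp_pos: [499.6, -32.3, 218.9]
tool_rot: [3.142, 0.001, -0.0]
force: [1.2, 0.8, -3.9]
opening: 19.7
```

```bash
python3 -c "
from h import *
st(); rel([455,-240,200],-15)
im,d,p,W=snap('wrist'); C=cloud(d,p,W); T=T_tool(); L=(C-T[:3,3])@T[:3,:3]
for x0 in(-30,30,60,100):
    m=(abs(L[...,0]-x0)<5)&(abs(L[...,1])<3)&(L[...,2]<80)&(d>0); print(x0,m.sum(),np.median(C[m][:,2]) if m.sum() else '')"
```

```text
30.2 tcp [499.58 -32.34 218.86] yaw 0.05 F [ 1.17  0.76 -3.85] Ftool [ 1.17 -0.76  3.85] M [ 0.004  0.049 -0.039]
pin [579.6 -32.3] Mz -0.1
ring [625.1 -32.2] Mz -0.134
turn [1.000e-02 1.000e-02 1.505e+01] shift [-44.8 207.6  18.9]
-30 283 173.45475222577335
30 467 173.27922092089705
60 556 173.83097077438634
100 596 167.98006632547293
```

Emit:
carry_out:
  moves: [0, 0, 2, -5, 20, 0, 15, 0, 0, 4, -12, 50, 0, 15, 0, 0, 6, -20, 85, 0, 15, 0, 0, 8, -27, 120, 0, 15, 0, 0, 10, -34, 155, 0, 15, 0, 0, 13, -40, 185, 10, 15, 0, 0, 15, -45, 207, 19, 15, 0, 0, 15, -45, 207, 19, 15]

```text
clock: 31.25
tcp_pos: [452.4, -242.7, 198.0]
tool_rot: [3.112, -0.418, -0.003]
force: [-0.6, -0.3, -4.3]
opening: 20.0
```

Emit:
carry_out:
  moves: [0, 0, 0, 0, 0, 20, 15, 0, 0, 0, 0, 0, 45, 15, 0, 0, 0, 0, 0, 70, 15, 0, 0, 0, 0, 0, 90, 15, 0, 0, 0, 0, 0, 105, 15, 0, 0, 0, 0, 0, 115, 15, 0, 0, 0, 0, 0, 120, 15, 0, 0, 0, 0, 0, 120, 15]

```text
clock: 32.25
tcp_pos: [455.0, -239.3, 78.9]
tool_rot: [-3.115, 0.408, -0.0]
force: [1.2, -0.3, -3.1]
opening: 19.5
```

```bash
python3 -c "
from h import *
st()"
```

```text
32.25 tcp [ 454.99 -239.34   78.85] yaw -14.93 F [ 1.16 -0.31 -3.08] Ftool [1.21 0.   3.08] M [0.032 0.056 0.02 ]
pin [ 532.3 -260. ] Mz 0.02
ring [ 576.3 -271.7] Mz 0.02
```

Emit:
carry_out:
  moves: [0, 0, 0, 0, 0, 1, 15, 0, 0, 0, 0, 0, 2, 15, 0, 0, 0, 0, 0, 3, 15, 0, 0, 0, 0, 0, 3.6, 15, 0, 0, 0, 0, 0, 4, 15, 0, 0, 0, 0, 0, 4.2, 15, 0, 0, 0, 0, 0, 4.2, 15, 0, 0, 0, 0, 0, 4.2, 15]

```text
clock: 33.25
tcp_pos: [455.0, -239.3, 74.7]
tool_rot: [-3.115, 0.408, -0.0]
force: [-1.6, 0.6, 1.4]
opening: 19.6
```

```bash
python3 -c "
from h import *
st()"
```

```text
33.25 tcp [ 454.97 -239.29   74.71] yaw -14.94 F [-1.6   0.57  1.36] Ftool [-1.69 -0.14 -1.36] M [ 0.241  0.331 -0.026]
pin [ 532.3 -259.9] Mz -0.037
ring [ 576.2 -271.6] Mz -0.043
```

Emit:
carry_out:
  moves: [0, 0, 0, 0, 0, 0, 25, 0, 0, 0, 0, 0, 0, 35, 0, 0, 0, 0, 0, 0, 50, 0, 0, 0, 0, 0, 0, 70, 0, 0, 0, 0, 0, 0, 80, 0, 0, 0, 0, 0, 0, 80, 0, 0, 0, 0, 0, 0, 80, 0, 0, 0, 0, 0, 0, 80]

```text
clock: 34.25
tcp_pos: [455.0, -239.3, 74.6]
tool_rot: [-3.115, 0.408, -0.0]
force: [0.5, -0.2, 0.1]
opening: 79.8
```

Emit:
carry_out:
  moves: [0, 0, 0, 0, 0, -10, 80, 0, 0, 0, 0, 0, -30, 80, 0, 0, 0, 0, 0, -60, 80, 0, 0, 0, 0, 0, -100, 80, 0, 0, 0, 0, 0, -140, 80, 0, 0, 0, 0, 0, -175, 80, 0, 0, 0, 0, 0, -180, 80, 0, 0, 0, 0, 0, -180, 80]

```text
clock: 35.25
tcp_pos: [454.9, -239.3, 255.1]
tool_rot: [-3.114, 0.408, -0.002]
force: [-0.2, 0.6, -0.3]
opening: 80.0
```

```bash
python3 -c "
from h import *
st(); im,d,p,W=snap('wrist'); t,td,tp,tW=snap('top')
C=cloud(d,p,W)
for n,X in(('tubeA',[480,-246,29]),('tubeB',[425,-231,29]),('fork',[520,-257,30])):
    u,v=proj(p,W,X)[0].astype(int); print(n,C[v-1:v+2,u-1:u+2].reshape(-1,3).mean(0).round(1))
cv2.imwrite('pics/fin.png',np.vstack([cv2.resize(im,(800,600))[:300+60],cv2.resize(t[170:350,180:580],(533,240)) if 0 else np.pad(cv2.resize(t[170:350,180:580],(533,240)),((0,0),(0,267),(0,0)))]))"
```

```text
35.25 tcp [ 454.87 -239.3   255.12] yaw -14.94 F [-0.16  0.61 -0.27] Ftool [-0.31 -0.55  0.27] M [0.008 0.004 0.036]
pin [ 532.2 -259.9] Mz -0.008
ring [ 576.1 -271.7] Mz -0.034
tubeA [ 480.6 -246.    29.5]
tubeB [ 425.6 -230.3   29.4]
fork [ 520.8 -256.7   29.8]
```

View pics/fin.png

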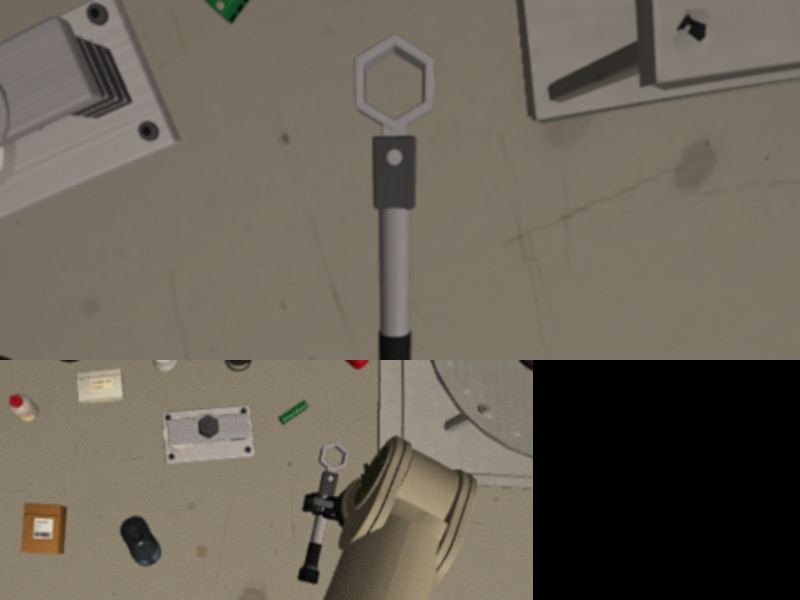

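The wrench lies flat and straight, with its tube top level at 29.5 mm at both ends. It is clear of the clamp and the bystanders are undisturbed. Handing in.

```bash
python3 -c "
from h import *
print(r.sign_off())"
```

```text
the job is handed in; nothing more can be done
None
```

I tightened the nut until the wrench broke over, took the wrench off and laid it flat on the open bench. I handed in at about 35 s, with the gripper open and clear.

- **Seating:** The ring went fully home. Depth put its rim at 98.3 mm and the nut top at 98.4 mm, with about 3–4 N of pressing.
- **Tightening:** I turned the wrench about 47° clockwise at light drag. It then went hard, with about 0.7 N m at the pin, and broke over. I drove it 2° further about the pin and stopped with the hinge at about 0.08–0.09 rad. The pin moment had dropped to about 0.5 N m by then.
- **Easing off:** I went back within the ring's free play, where the moment at the nut read about zero, and lifted off with side forces of about 3 N. My image estimate of the hinge read a brief +0.025 rad while easing off, which the joint should not reach. It settled to about 0.005 after I re-centred the ring.
- **Last view:** The wrench lies straight and flat, with its tube top at 29.4 and 29.5 mm, about 150 mm from the clamp. The other objects look unmoved.
- **Not checked:** I did not measure the nut's angle again after removing the wrench. That it did not loosen rests on the low moment readings alone.

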